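Fish a beaker out of the pigeonhole and nest it with its twin

TASK

A white stoneware beaker has been left deep in one of the two bays of the dark pigeonhole. Pick up the reach hook, use it, not the fingers, to draw the beaker gently out until it stands upright completely outside the bay, and stand the hook back upright on its cork mat. Then pick up the beaker and gently nest it, mouth up, fully down inside its matching beaker, which stays standing on the table; leave the candlestick in the other bay and all the other goods undisturbed.

Things in the scene. Friction and masses are not known exactly. Their poses are not given: they have to be found in the camera images.
- cubby: Dark pigeonhole, fixed, 244 mm wide (its x), 178 mm high, two bays centred at its x = -58.5 and +58.5 mm, each 107 mm wide, 170 mm high inside, open only to its -y side: mouth plane at y = -100 mm, back wall at y = +100 mm. Slatted top and sides, no bottom: things stand on the table. One bay holds the beaker, the other a candlestick (either order). Origin: table level, mid-width, mid-depth; z up.
- mat: Cork mat, fixed, 320 mm (its x) by 120 mm (its y), 5 mm thick, where the reach hook stands at the start and must end. Origin at the centre of its underside, z up.
- picker_grip (a point): Reach hook, loose, 220 g: upright wooden grip, 24 mm square, top 127 mm above the underside, on a 50 mm square steel foot; a 12 mm round bar, axis 60 mm up, runs along its x and 220 mm out turns down into a 12 mm rod ending level with the foot's underside. Stands by itself. This point: on the grip's axis, 105 mm above the underside; x along the bar to the hooked end, z up.
- picker_tip (a point): Lower end of the reach hook's down-turned rod, 220 mm along the hook's x from the grip's axis, level with the underside of the foot. Free rod under the bar: 54 mm. Axes as picker_grip.
- cup_center (a point): The beaker in the pigeonhole: plain white stoneware, open-topped, round, 62 mm high, 44 mm wide at the foot, widening to 60 mm at 48 mm up; the top 12 mm is a straight lip 66 mm across. Wall 4 mm, floor 8 mm thick; clear mouth 58 mm, clear width just above the floor 38 mm; about 130 g. This point: on its axis, 31 mm above its underside; z towards its mouth.
- twin_center (a point): The matching beaker, same shape and size as the other, loose, standing alone, mouth up, on the open table to the robot's right. Point and axes as cup_center. When one beaker is nested in the other, it stands about 24 mm higher, its rim about 24 mm above the lower rim.
- candlestick: White candlestick, 60 mm wide, 90 mm high, in the other bay. A bystander to be left alone. Origin at the centre of its underside.
- mug: White mug, 80 mm wide, 90 mm high. A bystander to be left alone. Origin at the centre of its underside.
- flask: Amber glass flask, 66 mm wide, 170 mm high. A bystander to be left alone. Origin at the centre of its underside.
- jar: Blue lidded jar, 70 mm wide, 80 mm high. A bystander to be left alone. Origin at the centre of its underside.
- bell: Brass hand bell, 68 mm wide, 100 mm high. A bystander to be left alone. Origin at the centre of its underside.
Not all that is in view belongs to the job. Leave any purple or turquoise look-alike of the part that bears cup_center alone.

How it is judged:
By the outcome, as a careful person would: the job done as asked, in the order asked, and still so for the second after the job is handed in, with the robot touching nothing.
It also fails if it takes over 72 s, if anything falls off the work surface, if the arm or the gripper's body presses on something with over 40 N, if the wrist force passes 120 N, or if a joint passes its speed limit or range.

ROBOT

A 7-joint arm with a two-finger parallel gripper is mounted at the origin on the work surface. World frame = base frame: x ahead of the robot, y to its left, z up, the work surface at z = 0. Lengths are in m, angles in rad, forces in N, time in s.
With the tool pointing down it reaches from about 0.425 to 1.025 m from the base axis. Payload 3.6 kg.
Tool frame: the origin (TCP) lies at the centre of the arm's flange, where the gripper is bolted on; the fingertips stand 173 mm ahead of it and the grasp point (between the pads) lies 155 mm ahead of it; z points along the fingers, x is the direction in which the jaws open and shut, and the axes are right-handed (so a half turn about z gives the same grasp; the last joint's range is limited). The gripper opens to 85 mm and grips with 20 to 120 N. Pads are 22 mm wide; open, the fingers measure 114 mm over their backs; the gripper's body (76 mm by 85 mm) begins 54 mm behind the grasp point. The pads swing forward as they close: fully open they stand 13 mm farther back than shut.
Start: joints at [1.02, 0.591, 0.048, 1.609, -0.033, 0.943, -0.034], TCP at [0.32, -0.65, 0.405] pointing down, gripper open.
Joint ranges: [-2.69, 2.69], [-0.47, 2.24], [-1.27, 1.36], [0.19, 2.51], [-1.53, 4.68], [0.08, 2.07], [-3.09, 3.09]. Speed limits (rad/s): [2.57, 2.57, 3.14, 3.14, 3.14, 3.14, 3.14].

INTERFACE

Orientations are given as a unit quaternion [w, x, y, z].
In Python, from station import manip gives the robot as it stands. Calls block until the motion is done:
- manip.goto(position, orientation): joint-space move of the TCP to a pose.
- manip.line_to(position, rate=0.15, ori=None): straight line of the TCP; ori=None keeps the orientation; rate is the mean speed in m/s.
- manip.set_joints(angles): joint-space move.
- manip.gripper_open() and manip.close_gripper(effort=None): open the fingers fully, or close them until they stop; effort is the grip in N (None keeps the last).
- manip.sleep(seconds).
- manip.ik(position, orientation): joint angles nearest the present ones, or None.
- manip.observe(): the state.
- manip.capture(name): name is "scene" or "top" or "wrist"; returns (picture, depth): 480x640x3 uint8, blue, green, red; 480x640 float32, m along the optical axis (not along the pixel's ray), 0 where there is no reading.
- manip.camera_params(name): a dict with "K" (3x3 intrinsics, pixels), "extrinsics" (4x4, takes a point from world to camera coordinates). Camera axes: x right, y down, z forward; pixel columns grow to the right and rows downward; lengths in m; the calibration is good to about 2 mm. A picture is of the moment at which its call begins: read the wrist's pose just before it. camera_params takes no time and is no camera call; for the wrist camera it gives the pose at the moment of the call.
A pose or a line that the arm cannot do raises manip.Unreachable and nothing moves.
- manip.sign_off(): hands the job in, once; it reports no verdict.
Trained networks look in the newest picture that a camera, given by its name, has taken for a name from the list of things; names that differ only in an ending like _2 or _b are one class to them, and where a whole thing is asked for, a point or a joint stands for the part that bears it (a point fixed in the world has none). Each returns a list of dicts, best first, with "conf" (0 to 1); they miss things now and then, are a little off and sometimes report something else, mostly with a low value. They report only what shows in the picture. A call takes as long as a camera call. They do not tell look-alikes from the thing itself.
- manip.spot_in(query, camera): "rect" ([left, top, right, bottom] in pixels, round what is visible of it).
- manip.masks_of(query, camera): "pixels" (480x640 bool, what is visible of it) and "rect" ([left, top, right, bottom] in pixels, round what is visible of it).
The state is a dict: "time_s": time; "q": joint angles; "qvel": joint speeds; "joint_torque": joint torques, N m; "tcp_pos": TCP position; "eef_rot": TCP orientation; "wrist_force": force on the tool from outside, world axes, zero at the start; "wrist_torque": the same for the moment, N m; "opening": finger opening in m.
Only numpy, scipy, OpenCV 4.12 (cv2) and the standard library are available. Lean on these libraries where they do the work, as an engineer would, in place of code of your own. Each camera call takes 0.05 s, during which the arm holds its last target.

## Working session

There is one attempt and no reset: what is moved stays moved. The work goes in short steps, each a Python script; the robot and the scene stay as the last script left them, time stands still between calls to the robot, and variables do not carry over. Pictures are saved under pics/ and viewed, and the job is handed in when it is done.

```bash
mkdir -p pics; ls; python3 - <<'E'
from station import manip
import cv2, numpy as np
for n in ["scene","top"]:
    p,d=manip.capture(n); cv2.imwrite(f"pics/{n}0.png",p); np.save(f"pics/{n}0.npy",d)
    c=manip.camera_params(n); print(n,np.round(c["K"],1).tolist(),np.round(c["extrinsics"],3).tolist())
    print((d==0).mean())
o=manip.observe(); print(o)
E
```

```text
pics
scene [[464.0, 0.0, 322.6], [0.0, 464.0, 237.2], [0.0, 0.0, 1.0]] [[-0.978, 0.209, -0.002, 0.521], [0.162, 0.75, -0.641, -0.028], [-0.132, -0.628, -0.767, 1.206], [0.0, 0.0, 0.0, 1.0]]
0.003919270833333334
top [[610.1, 0.0, 324.0], [0.0, 610.1, 250.0], [0.0, 0.0, 1.0]] [[-0.019, -1.0, -0.014, 0.007], [-0.993, 0.021, -0.116, 0.529], [0.116, 0.012, -0.993, 1.876], [0.0, 0.0, 0.0, 1.0]]
0.003961588541666667
{'time_s': 0.1, 'q': array([ 1.01948899,  0.59201081,  0.04834178,  1.60973616, -0.03330991,
        0.94268746, -0.03367688]), 'qvel': array([ 0.00119499, -0.00121325,  0.0004709 , -0.00202418, -0.00128836,
       -0.0015606 , -0.00038786]), 'joint_torque': array([ 5.01323244e-03, -5.49999905e+01,  1.55348159e+00, -1.98824769e+01,
        9.73906077e-03,  3.84817758e-03, -2.35689356e-05]), 'tcp_pos': array([ 0.32026353, -0.64996919,  0.40365202]), 'eef_rot': array([-4.82886207e-04,  8.49128791e-01, -5.28184872e-01, -8.96244635e-04]), 'wrist_force': array([-0.7163031 , -0.19989721,  0.25785247]), 'wrist_torque': array([-0.02095895, -0.0090494 ,  0.06606301]), 'opening': 0.08552286116288677}
```

View pics/scene0.png

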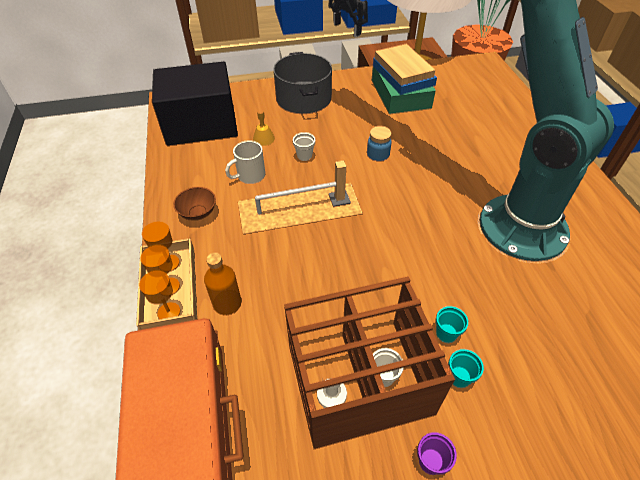

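View pics/top0.png

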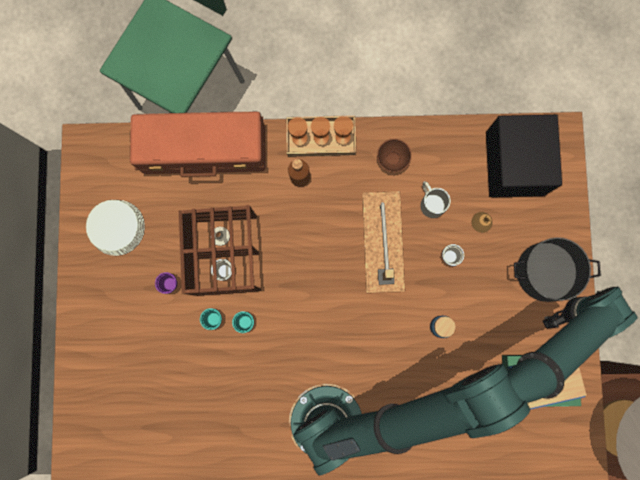

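```bash
cat > h.py <<'E'
from station import manip
import cv2, numpy as np
def cloud(d,name,c=None):
    c=c or manip.camera_params(name); K=np.array(c["K"]);T=np.array(c["extrinsics"])
    v,u=np.mgrid[:480,:640]
    P=np.stack([(u-K[0,2])/K[0,0]*d,(v-K[1,2])/K[1,1]*d,d],-1)
    return (P-T[:3,3])@T[:3,:3]
def proj(p,name,c=None):
    c=c or manip.camera_params(name); K=np.array(c["K"]);T=np.array(c["extrinsics"])
    q=T[:3,:3]@np.asarray(p)+T[:3,3]; q=K@q; return q[:2]/q[2]
E
python3 - <<'E'
from h import *
T={}
for n in ["scene","top"]:
    d=np.load(f"pics/{n}0.npy"); W=cloud(d,n); np.save(f"pics/W{n}.npy",W)
    qs=["cubby","mat","picker_grip","cup_center","candlestick","mug","flask","jar","bell"]
    for q in qs:
        for r in manip.masks_of(q,n)[:4]:
            m=r["pixels"]&(d>0); 
            if m.sum()<5 or r["conf"]<.2: continue
            P=W[m]; print(n,q,round(r["conf"],2),np.round(r["rect"]).astype(int).tolist(),"med",np.round(np.median(P,0),3),"lo",np.round(np.percentile(P,3,0),3),"hi",np.round(np.percentile(P,97,0),3))
E
```

```text
scene cubby 0.84 [283, 278, 459, 448] med [0.524 0.362 0.152] lo [0.405 0.209 0.003] hi [0.645 0.42  0.178]
scene cubby 0.73 [255, 165, 350, 214] med [ 0.458 -0.184  0.066] lo [ 0.428 -0.208  0.008] hi [ 0.666 -0.171  0.13 ]
scene cubby 0.52 [203, 250, 238, 315] med [0.769 0.092 0.102] lo [0.742 0.064 0.009] hi [0.799 0.104 0.169]
scene mat 0.63 [240, 183, 361, 236] med [ 0.572 -0.178  0.003] lo [ 0.406 -0.24  -0.   ] hi [ 0.71  -0.13   0.007]
scene picker_grip 0.68 [258, 162, 350, 215] med [ 0.458 -0.184  0.066] lo [ 0.428 -0.205  0.008] hi [ 0.667 -0.171  0.13 ]
scene cup_center 0.98 [450, 348, 480, 388] med [0.315 0.341 0.041] lo [0.295 0.32  0.005] hi [0.353 0.379 0.062]
scene cup_center 0.78 [433, 306, 466, 343] med [0.308 0.243 0.04 ] lo [0.284 0.221 0.005] hi [0.343 0.28  0.062]
scene cup_center 0.71 [373, 350, 398, 388] med [0.467 0.298 0.045] lo [0.446 0.285 0.006] hi [0.489 0.346 0.062]
scene cup_center 0.7 [414, 436, 460, 477] med [0.43  0.482 0.036] lo [0.408 0.458 0.001] hi [0.467 0.516 0.062]
scene candlestick 0.77 [316, 387, 345, 407] med [0.587 0.339 0.017] lo [0.561 
[... 1354 characters left out ...]
0.001] hi [0.465 0.515 0.066]
top candlestick 0.76 [216, 224, 234, 245] med [0.583 0.316 0.017] lo [0.559 0.299 0.002] hi [0.612 0.338 0.081]
top mug 0.96 [423, 179, 451, 218] med [ 0.678 -0.354  0.026] lo [ 0.631 -0.39  -0.004] hi [ 0.725 -0.314  0.093]
top flask 0.8 [290, 162, 313, 186] med [0.758 0.067 0.116] lo [0.74  0.04  0.031] hi [0.783 0.095 0.173]
top flask 0.63 [361, 190, 403, 291] med [ 0.566 -0.186  0.004] lo [ 0.407 -0.249 -0.005] hi [ 0.71  -0.135  0.014]
top jar 0.9 [428, 315, 458, 336] med [ 0.287 -0.355  0.077] lo [ 0.257 -0.389  0.   ] hi [ 0.317 -0.328  0.087]
top bell 0.87 [474, 208, 495, 234] med [ 0.607 -0.498  0.033] lo [ 0.585 -0.526  0.004] hi [ 0.637 -0.478  0.079]
```

```bash
python3 - <<'E'
import cv2
a=cv2.imread("pics/scene0.png"); b=cv2.imread("pics/top0.png")
cv2.imwrite("pics/c1.png",cv2.resize(a[260:460,270:490],None,fx=3,fy=3))
cv2.imwrite("pics/c2.png",cv2.resize(b[180:350,150:480],None,fx=2.4,fy=2.4,interpolation=cv2.INTER_CUBIC))
E
```

```text
(no output)
```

View pics/c1.png

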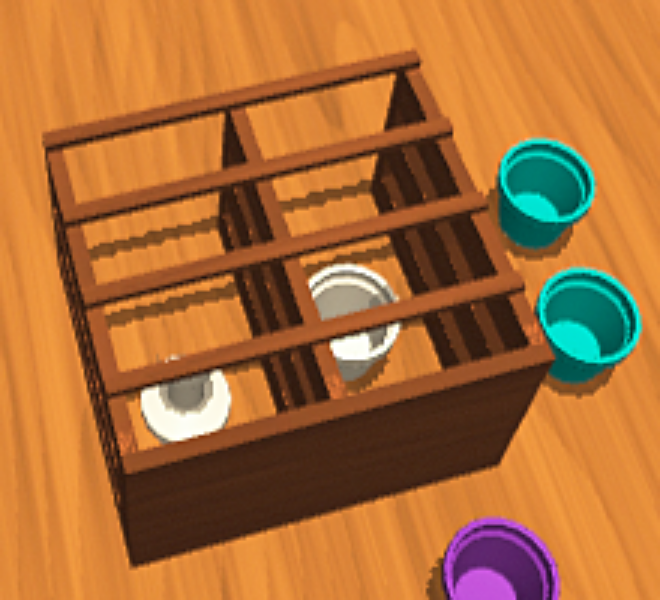

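View pics/c2.png

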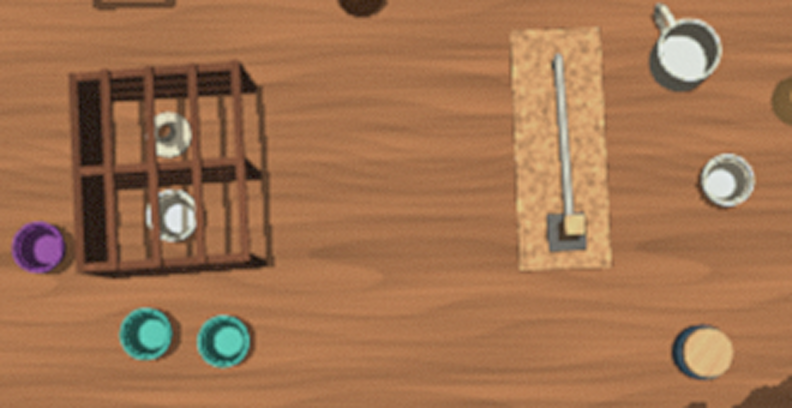

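The white beaker at scene (385,370) in the near bay is `cup_center`. The white one at scene (304,147) is the twin. The turquoise ones at (451,324) and (465,368) and the purple one at (437,455) are look-alikes. The crop confirms this. Next I fit the exact poses.

```bash
python3 - <<'E'
from h import *
from scipy.optimize import least_squares
for n in ["scene","top"]:
    W=np.load(f"pics/W{n}.npy"); img=cv2.imread(f"pics/{n}0.png").astype(int)
    sat=img.max(-1)-img.min(-1)
    def rim(box):
        l,t,r,b=box; P=W[t:b,l:r].reshape(-1,3); s=sat[t:b,l:r].ravel()
        return P[(P[:,2]>.045)&(P[:,2]<.072)&(s<60)]
    boxes={"scene":{"cup":[365,340,408,395],"twin":[288,128,320,165]},"top":{"cup":[208,255,240,285],"twin":[438,240,470,272]}}[n]
    for k,bx in boxes.items():
        P=rim(bx); 
        f=lambda p: np.clip(np.abs(np.hypot(P[:,0]-p[0],P[:,1]-p[1])-.031)-.002,0,None)
        c0=(P[:,:2].min(0)+P[:,:2].max(0))/2
        s=least_squares(f,c0,loss="soft_l1",f_scale=.002); print(n,k,len(P),np.round(s.x,4),np.round(c0,4),"zmax",np.round(np.percentile(P[:,2],97),3),"rms",round(float(np.sqrt(np.mean(s.fun**2))),4))
    # hook
    B={"scene":[250,155,360,225],"top":[360,185,405,295]}[n]; l,t,r,b=B
    P=W[t:b,l:r].reshape(-1,3)
    g=P[(P[:,2]>.075)&(P[:,2]<.14)]; top=P[(P[:,2]>.118)&(P[:,2]<.14)]
    print(n,"grip top",len(top),np.round(top.mean(0),4),np.round(top.min(0),4),np.round(top.max(0),4),"grip",np.round(g.min(0),4),np.round(g.max(0),4))
    bar=P[(P[:,2]>.055)&(P[:,2]<.085)]; bar=bar[bar[:,0]>.475]
    m=bar.mean(0); u=np.linalg.svd(bar-m)[2][0]; u*=np.sign(u[0]); print(n,"bar",len(bar),np.round(m,4),np.round(u,4),"yaw",round(float(np.degrees(np.arctan2(u[1],u[0]))),2),"xmax",np.round(bar[np.argmax(bar[:,0])],4), "grip y on line", np.round(m+u*(.446-m[0])/u[0],4))
    # cubby
    B={"scene":[270,270,470,455],"top":[172,195,270,302]}[n]; l,t,r,b=B
    P=W[t:b,l:r].reshape(-1,3); c=P[(P[:,2]>.168)&(P[:,2]<.19)]
    rc=cv2.minAreaRect(c[:,:2].astype(np.float32)); print(n,"cubby",len(c),np.round(np.array(rc[0]),4),np.round(np.array(rc[1]),4),rc[2], np.round(cv2.boxPoints(rc),3).tolist())
E
```

```text
scene cup 300 [0.4765 0.3158] [0.4852 0.324 ] zmax 0.065 rms 0.0061
scene twin 225 [ 0.5051 -0.3953] [ 0.505  -0.3966] zmax 0.063 rms 0.0013
scene grip top 97 [ 0.4474 -0.1901  0.1278] [ 0.4345 -0.2059  0.1185] [ 0.4585 -0.1789  0.1356] grip [ 0.4343 -0.3329  0.0751] [ 0.667  -0.1781  0.1356]
scene bar 474 [ 0.5939 -0.2175  0.0674] [ 0.7438 -0.6683  0.0132] yaw -41.94 xmax [ 0.6706 -0.1808  0.0621] grip y on line [ 0.446  -0.0846  0.0648]
scene cubby 5655 [0.5241 0.31  ] [0.2445 0.2125] 2.706662178039551 [[0.3970000147819519, 0.4099999964237213], [0.40700000524520874, 0.1979999989271164], [0.6510000228881836, 0.20999999344348907], [0.640999972820282, 0.421999990940094]]
top cup 95 [0.4738 0.3121] [0.481  0.3161] zmax 0.068 rms 0.0032
top twin 138 [ 0.5048 -0.3981] [ 0.5053 -0.3989] zmax 0.068 rms 0.0011
top grip top 65 [ 0.4466 -0.1954  0.1304] [ 0.434  -0.2067  0.1189] [ 0.4579 -0.1836  0.139 ] grip [ 0.434  -0.2067  0.0752] [ 0.6555 -0.1836  0.139 ]
top bar 244 [ 0.5719 -0.1911  0.0692] [0.9992 0.0398 0.0041] yaw 2.28 xmax [ 0.6708 -0.1891  0.0661] grip y on line [ 0.446  -0.1961  0.0687]
top cubby 1847 [0.5251 0.3081] [0.2447 0.2113] 2.690274238586426 [[0.39800000190734863, 0.40799999237060547], [0.40799999237060547, 0.19699999690055847], [0.6520000100135803, 0.20800000429153442], [0.6420000195503235, 0.4189999997615814]]
```

```bash
python3 - <<'E'
from h import *
from scipy.optimize import least_squares
cup=np.array([.4745,.3145]); twin=np.array([.505,-.3968]); g=np.array([.4468,-.193]); yaw=np.radians(2.3)
o=np.array([.5249,.3030]); cy=np.radians(2.7)
a=np.linspace(0,2*np.pi,60)
for n in ["scene","top"]:
    W=np.load(f"pics/W{n}.npy")
    B={"scene":[250,155,360,225],"top":[360,185,405,295]}[n]; l,t,r,b=B
    P=W[t:b,l:r].reshape(-1,3); bar=P[(P[:,2]>.05)&(P[:,2]<.085)&(P[:,0]>.475)&(abs(P[:,1]+.19)<.025)]
    p=np.polyfit(bar[:,0],bar[:,1],1); print(n,"bar",len(bar),np.degrees(np.arctan(p[0])),np.polyval(p,.4468),bar[:,0].max())
    im=cv2.imread(f"pics/{n}0.png"); S=4; 
    im=cv2.resize(im,None,fx=S,fy=S,interpolation=cv2.INTER_CUBIC)
    def pl(pts,col):
        q=np.array([proj(x,n) for x in pts]); q=((q+.5)*S-.5).round().astype(int); cv2.polylines(im,[q],False,col,1,cv2.LINE_AA)
    for c in (cup,twin):
        for R,z in((.033,.062),(.022,0.)): pl([[c[0]+R*np.cos(t),c[1]+R*np.sin(t),z] for t in a],(0,0,255))
    ex=np.array([np.cos(yaw),np.sin(yaw)]);ey=np.array([-ex[1],ex[0]])
    for hw,z in((.012,.127),(.025,.005)):
        pl([[*(g+sx*hw*ex+sy*hw*ey),z] for sx,sy in((1,1),(1,-1),(-1,-1),(-1,1),(1,1))],(255,0,0))
    pl([[*g,.065],[*(g+.22*ex),.065],[*(g+.22*ex),.005]],(255,0,0))
    cx=np.array([np.cos(cy),np.sin(cy)]);cyv=np.array([-cx[1],cx[0]])
    pl([[*(o+x*cx+y*cyv),.178] for x,y in((-.122,-.1),(.122,-.1),(.122,.112),(-.122,.112),(-.122,-.1))],(0,255,0))
    pl([[*(o+x*cx+y*cyv),.0] for x,y in((-.112,-.1),(-.112,.1),(-.005,.1),(-.005,-.1),(-.112,-.1))],(0,255,0))
    crops={"scene":[(270,265,480,440),(235,110,365,235)],"top":[(165,190,285,310),(355,185,480,300)]}[n]
    for i,(l,t,r,b) in enumerate(crops):
        c=im[t*S:b*S,l*S:r*S]; cv2.imwrite(f"pics/ov_{n}{i}.png",c); print(c.shape)
E
```

```text
scene bar 368 2.3240584952478 -0.19098475121802538 0.671430211569518
(700, 840, 3)
(500, 520, 3)
top bar 245 2.272712050625267 -0.1960494087836205 0.6708047442483331
(480, 480, 3)
(460, 500, 3)
```

```bash
python3 - <<'E'
import cv2,numpy as np
L=[cv2.resize(cv2.imread(f"pics/ov_{n}{i}.png"),(400,300) if 0 else None,fx=.8,fy=.8) if 0 else cv2.imread(f"pics/ov_{n}{i}.png") for n in("scene","top") for i in(0,1)]
def fit(i):
    o=np.zeros((400,400,3),np.uint8); s=min(400/i.shape[0],400/i.shape[1]); j=cv2.resize(i,None,fx=s,fy=s,interpolation=cv2.INTER_AREA); o[:j.shape[0],:j.shape[1]]=j; return o
cv2.imwrite("pics/ov_a.png",np.hstack([fit(L[1]),fit(L[3])]))
cv2.imwrite("pics/ov_b.png",cv2.resize(L[0],(800,667))[60:660])
E
```

```text
(no output)
```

View pics/ov_a.png

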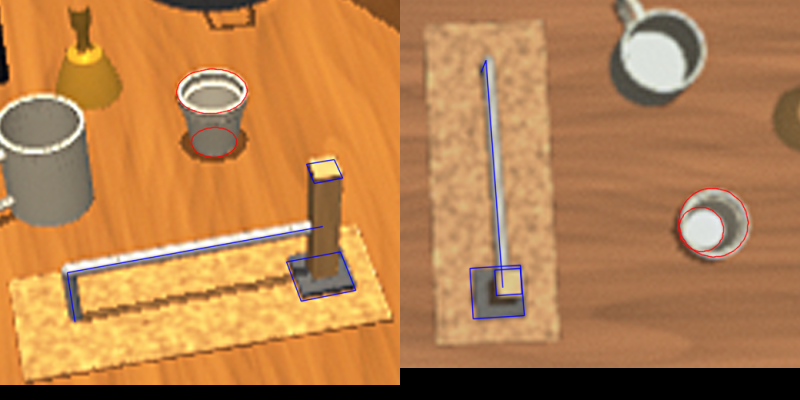

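View pics/ov_b.png

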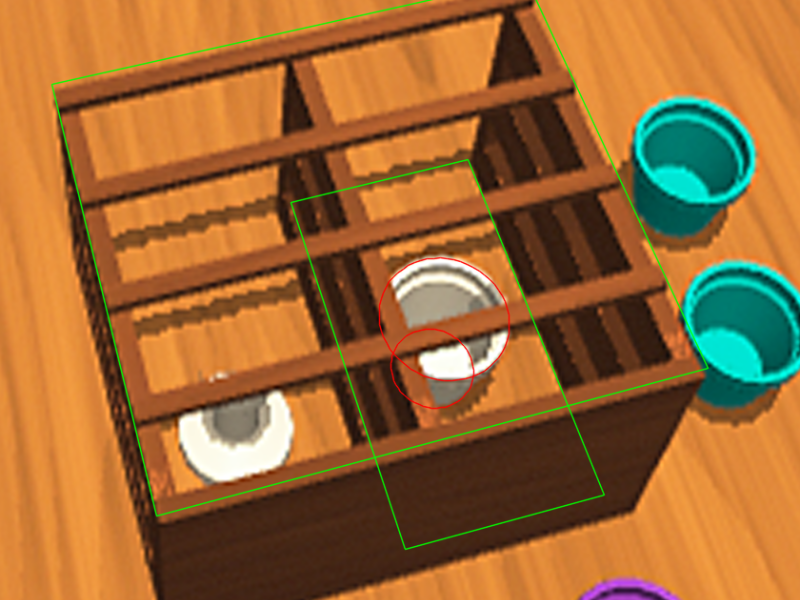

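View pics/ov_top0.png

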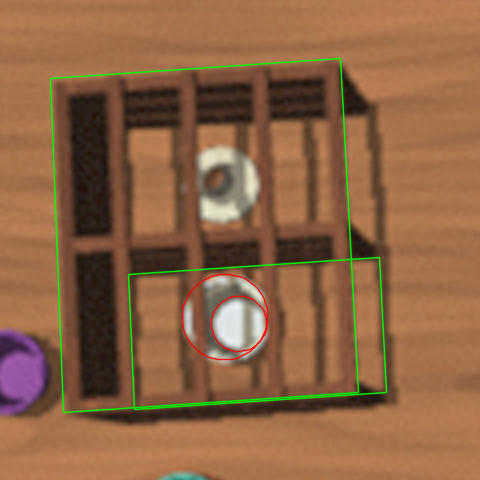

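```bash
cat >> h.py <<'E'
G=np.array([.4468,-.1935]); PSI=np.radians(2.3); CUP=np.array([.4735,.3145]); TWIN=np.array([.505,-.3968])
O=np.array([.5249,.3030]); CY=np.radians(2.7); CX=np.array([np.cos(CY),np.sin(CY)]); CYV=np.array([-CX[1],CX[0]])
GH=.103; DZ=GH+.155
def ori(th): return np.array([0,np.cos(th/2),np.sin(th/2),0])
def hook_tcp(g,z): return [g[0],g[1],z+DZ]
E
python3 - <<'E'
from h import *
tip0=CUP; P90=PSI+0  # relative
for flip in (0,np.pi):
  oa=ori(PSI+flip); ob=ori(CY+np.pi/2+flip)
  for nm,p,o in [("grasp hi",[*G,.405],oa),("grasp",hook_tcp(G,.005),oa),("pre",hook_tcp(CUP-CYV*.36,.08),ob),("in",hook_tcp(CUP-CYV*.22,.08),ob),("dn",hook_tcp(CUP-CYV*.22,.015),ob),("out",hook_tcp(CUP-CYV*.42,.015),ob),("cupgrasp",[.48,.12,.21],ori(0)),("twin",[*TWIN,.25],ori(0))]:
    q=manip.ik(p,o); print(flip>0,nm,None if q is None else np.round(q,2))
E
```

```text
False grasp hi [ 0.59  0.31 -0.33  2.12  0.15  0.73  0.19]
False grasp [ 0.47  0.54 -0.21  2.23  0.28  0.39  0.07]
False pre [ 0.51  0.48 -0.67  2.16  0.49  0.65  1.12]
False in [ 0.26  0.49 -0.72  2.16  0.52  0.67  0.79]
False dn [ 0.18  0.59 -0.62  2.2   0.67  0.55  0.66]
False out [ 0.52  0.58 -0.54  2.18  0.59  0.53  1.15]
False cupgrasp [-0.25  0.64 -0.11  2.24  0.25  0.27 -0.59]
False twin [ 0.72  0.69 -0.18  1.89  0.21  0.58  0.4 ]
True grasp hi [-0.11  0.33  0.54  2.15 -0.25  0.72 -2.51]
True grasp [-0.    0.58  0.43  2.25 -0.6   0.42 -2.18]
True pre [-0.04  0.4   0.05  2.18 -0.04  0.55 -1.48]
True in [-0.25  0.4  -0.04  2.18  0.03  0.56 -1.84]
True dn [-0.34  0.52  0.08  2.22 -0.1   0.4  -1.71]
True out [ 0.06  0.53  0.07  2.2  -0.09  0.41 -1.31]
True cupgrasp [-0.25  0.64 -0.11  2.24  0.25  0.27 -0.59]
True twin [ 0.72  0.69 -0.18  1.89  0.21  0.58  0.4 ]
```

```bash
python3 - <<'E'
from h import *
manip.goto([*G,.40],ori(PSI)); o=manip.observe(); print(o["time_s"],o["tcp_pos"],np.round(o["q"],2))
c=manip.camera_params("wrist"); p,d=manip.capture("wrist"); cv2.imwrite("pics/w1.png",p); W=cloud(d,"wrist",c)
P=W[(d>0)]; 
t=P[(P[:,2]>.12)&(P[:,2]<.14)&(np.hypot(P[:,0]-G[0],P[:,1]-G[1])<.03)]
print(len(t)); 
if len(t): print(t.mean(0),t.min(0),t.max(0),cv2.minAreaRect(t[:,:2].astype(np.float32)))
b=P[(P[:,2]>.045)&(P[:,2]<.075)&(P[:,0]>.475)&(P[:,0]<.69)&(abs(P[:,1]+.19)<.03)]
print(len(b)); 
if len(b)>10: f=np.polyfit(b[:,0],b[:,1],1);print(np.degrees(np.arctan(f[0])),np.polyval(f,.4468),b[:,0].max())
E
```

```text
2.7333 [ 0.44695364 -0.19504604  0.40001097] [ 0.58  0.32 -0.33  2.13  0.15  0.72  0.19]
1671
[ 0.44356155 -0.19319458  0.13152529] [ 0.43146633 -0.20687014  0.12006321] [ 0.45582598 -0.18242919  0.13488486] ((0.4435443580150604, -0.19470061361789703), (0.023830534890294075, 0.024069391191005707), 1.9138953685760498)
4207
2.2014510847865587 -0.19365449409443217 0.6680052040914558
```

View pics/w1.png

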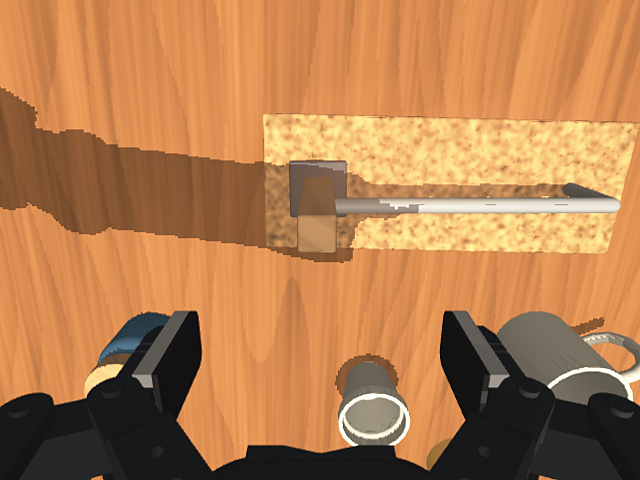

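```bash
sed -i 's/^G=np.array(\[.4468,-.1935\]); PSI=np.radians(2.3)/G=np.array([.4448,-.1945]); PSI=np.radians(2.25)/' h.py; python3 - <<'E'
from h import *
manip.goto([*G,.33],ori(PSI))
manip.line_to(hook_tcp(G,.005),rate=.12); print(manip.observe()["wrist_force"],manip.observe()["tcp_pos"])
manip.close_gripper(effort=80); o=manip.observe(); print(o["time_s"],o["opening"],o["tcp_pos"],o["wrist_force"])
t=o["tcp_pos"]
manip.line_to([t[0],t[1],.10+DZ],rate=.12); o=manip.observe(); print(o["time_s"],o["opening"],o["tcp_pos"],o["wrist_force"],o["wrist_torque"])
p,d=manip.capture("scene"); cv2.imwrite("pics/s2.png",p); W=cloud(d,"scene")
c=manip.camera_params("wrist");pw,dw=manip.capture("wrist"); cv2.imwrite("pics/w2.png",pw); Ww=cloud(dw,"wrist",c)
for n,P in(("s",W[d>0]),("w",Ww[dw>0])):
    b=P[(P[:,2]>.14)&(P[:,2]<.20)&(P[:,0]>.49)&(P[:,0]<.68)&(abs(P[:,1]+.19)<.03)]
    f=np.polyfit(b[:,0],b[:,1],1); g=np.polyfit(b[:,0],b[:,2],1); print(n,len(b),"yaw",np.degrees(np.arctan(f[0])),"pitch",np.degrees(np.arctan(g[0])),"z at .66",np.polyval(g,.66),"xmax",b[:,0].max())
E
```

```text
[-0.25504798 -0.08738336  0.57751488] [ 0.44541203 -0.19464152  0.26390558]
4.4667 0.023298065312035644 [ 0.44494049 -0.19460127  0.26340725] [-0.39435697  0.02507582  6.30619746]
5.4083 0.02304431017840376 [ 0.44443434 -0.19452019  0.35732036] [-0.59936234 -0.38148676 -2.39225408] [0.00118133 0.08652157 0.00066941]
s 390 yaw 2.4516242612690857 pitch -1.1752364498548689 z at .66 0.15798859703417611 xmax 0.6704668387487543
w 5847 yaw 2.183755203588831 pitch -0.26107331278770596 z at .66 0.1624735276473353 xmax 0.5832996439814339
```

View pics/s2.png

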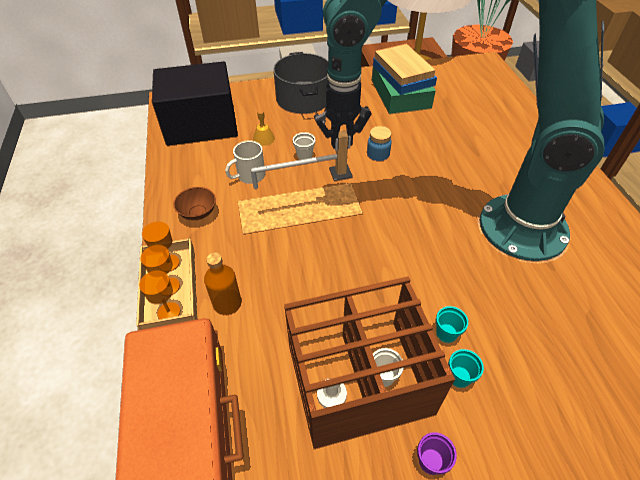

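```bash
python3 - <<'E'
from h import *
ob=ori(CY+np.pi/2)
manip.goto(hook_tcp(CUP-CYV*.37,.088),ob)
o=manip.observe(); print(o["time_s"],o["opening"],o["tcp_pos"],o["wrist_torque"])
p,d=manip.capture("scene"); cv2.imwrite("pics/s3.png",p); W=cloud(d,"scene")
p2,d2=manip.capture("top"); cv2.imwrite("pics/t3.png",p2); W2=cloud(d2,"top")
t=o["tcp_pos"]
for n,P in(("s",W[d>0]),("t",W2[d2>0])):
    b=P[(P[:,2]>.12)&(P[:,2]<.175)&(P[:,1]>t[1]+.05)&(P[:,1]<t[1]+.24)&(abs(P[:,0]-t[0])<.04)]
    f=np.polyfit(b[:,1],b[:,0],1); g=np.polyfit(b[:,1],b[:,2],1); ye=t[1]+.215
    print(n,len(b),"yaw",90-np.degrees(np.arctan(f[0])),"pitch",np.degrees(np.arctan(g[0])),"end",np.polyval(f,ye),np.polyval(g,ye),"ymax",b[:,1].max(), "expected x",(t[:2]+CYV*.22))
E
```

```text
6.425 0.02331881486175636 [ 0.49069198 -0.05587792  0.3455134 ] [-0.14790558 -0.03531651 -0.03640812]
s 429 yaw 92.53711007029024 pitch -2.3061351042723244 end 0.4836773089694436 0.1459156251581138 ymax 0.17148915114192192 expected x [0.48032856 0.16387786]
t 225 yaw 92.36519721484677 pitch -0.244364296598263 end 0.48284529720039965 0.15043833305052184 ymax 0.1658714648833795 expected x [0.48032856 0.16387786]
```

View pics/s3.png

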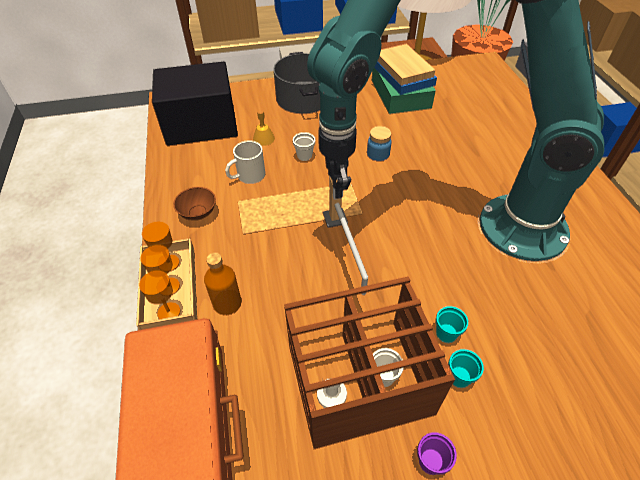

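View pics/t3.png

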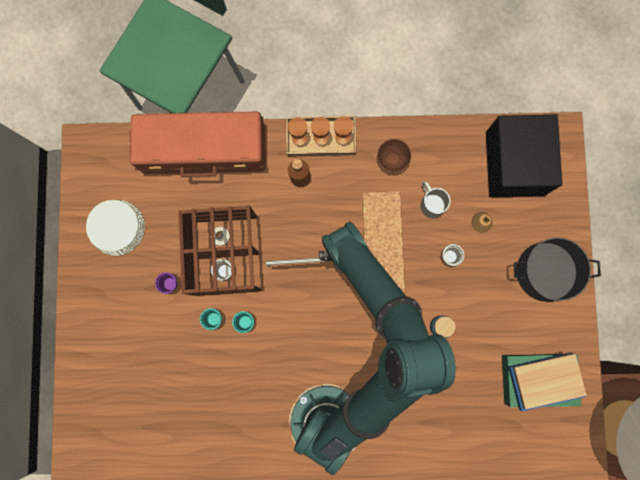

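```bash
python3 - <<'E'
from h import *
off=np.array([-.002,0])
g=CUP-CYV*.222+off
manip.line_to(hook_tcp(g,.088),rate=.12)
o=manip.observe(); print(o["time_s"],o["tcp_pos"],o["wrist_force"],o["wrist_torque"])
p,d=manip.capture("scene"); cv2.imwrite("pics/s4.png",cv2.resize(p[230:420,270:470],None,fx=3,fy=3,interpolation=cv2.INTER_CUBIC))
p2,d2=manip.capture("top"); cv2.imwrite("pics/t4.png",cv2.resize(p2[195:305,170:300],None,fx=4,fy=4,interpolation=cv2.INTER_CUBIC))
E
```

```text
7.9083 [0.48199367 0.09186788 0.34582984] [-0.25896217 -0.29519607 -3.22870016] [-0.02653159  0.03848076  0.00249108]
```

View pics/s4.png

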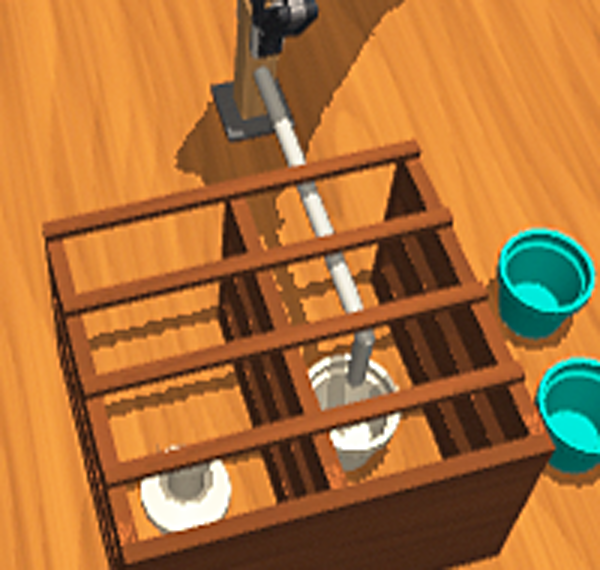

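View pics/t4.png

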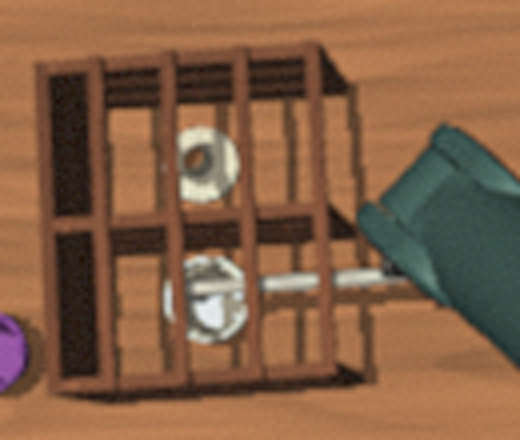

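```bash
python3 - <<'E'
from h import *
def ray(uv,n,z):
    c=manip.camera_params(n); K=np.array(c["K"]);T=np.array(c["extrinsics"])
    r=T[:3,:3].T@np.linalg.solve(K,[*uv,1]); C=-T[:3,:3].T@T[:3,3]; return C+r*(z-C[2])/r[2]
t=np.array([0.48199367,0.09186788]); print("exp",t+CYV*.22)
for z in(.07,.08,.09): print(ray((270+355/3,230+380/3),"scene",z))
print(ray((270+365/3,230+337/3),"scene",.148), ray((170+190/4,195+285/4),"top",.146))
print("cup proj scene crop",(proj([*CUP,.062],"scene")-[270,230])*3, "exp tip",(proj([*(t+CYV*.22),.08],"scene")-[270,230])*3)
E
```

```text
exp [0.47163025 0.31162365]
[0.46787069 0.30498232 0.07      ]
[0.47032737 0.30932473 0.08      ]
[0.47278404 0.31366713 0.09      ]
[0.47295952 0.31363836 0.148     ] [0.47455315 0.30862902 0.146     ]
cup proj scene crop [349.71189718 400.64805919] exp tip [354.11360155 383.68958939]
```

```bash
python3 - <<'E'
from h import *
g=np.array([.484,.0945])
manip.line_to(hook_tcp(g,.045),rate=.08); o=manip.observe(); print(o["time_s"],o["wrist_force"],o["wrist_torque"])
for z in(.03,.020):
    manip.line_to(hook_tcp(g,z),rate=.05); o=manip.observe(); print(o["time_s"],o["tcp_pos"],o["wrist_force"],o["wrist_torque"])
p,d=manip.capture("scene"); cv2.imwrite("pics/s5.png",cv2.resize(p[230:420,270:470],None,fx=3,fy=3,interpolation=cv2.INTER_CUBIC))
E
```

```text
8.7 [-1.15588122 -0.64572545 -2.78135668] [-0.03353536 -0.00541309 -0.01790952]
9.15 [0.48385611 0.09444653 0.28769859] [ 0.66004129 -0.28637801 -1.29878292] [-0.04331994 -0.00414091 -0.0155505 ]
9.5 [0.48383523 0.09446424 0.27761501] [-0.568132   -0.64462887 -2.05508281] [-0.08027222 -0.00103063  0.02943635]
```

View pics/s5.png

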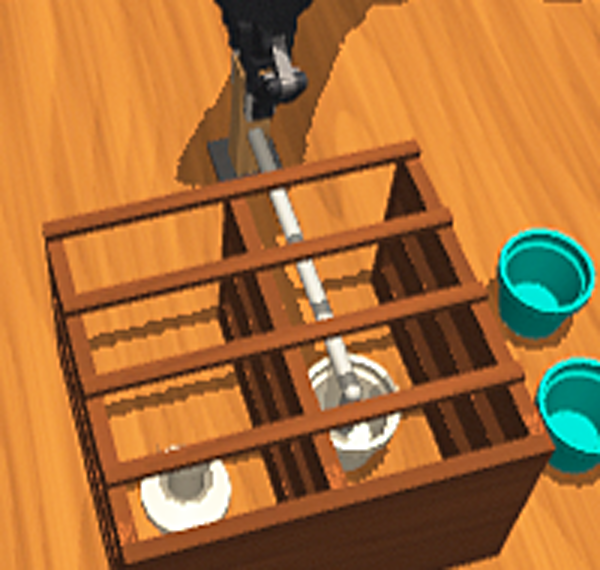

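```bash
python3 - <<'E'
from h import *
g=np.array([.484,.0945])
for s,r in((.02,.03),(.08,.05),(.2,.06)):
    manip.line_to(hook_tcp(g-CYV*s,.020),rate=r); o=manip.observe(); print(o["time_s"],o["tcp_pos"],o["wrist_force"],o["wrist_torque"])
    if s<.1:
        p,d=manip.capture("scene"); cv2.imwrite(f"pics/s6_{s}.png",cv2.resize(p[190:400,270:480],None,fx=2.6,fy=2.6))
p,d=manip.capture("scene"); cv2.imwrite("pics/s6.png",cv2.resize(p[160:400,250:490],None,fx=2.5,fy=2.5))
E
```

```text
10.3667 [0.48494265 0.07444158 0.27801081] [-0.92773108 -0.07900439 -1.81312309] [-0.06042238 -0.00725893 -0.03551286]
11.7667 [0.48769226 0.01470474 0.27797974] [ 0.10313375  0.9510082  -1.95443536] [ 0.01248562  0.01586909 -0.01560469]
13.9667 [ 0.4934337  -0.10513043  0.2780193 ] [ 0.2107797   0.15455018 -2.87860533] [0.06082381 0.01849434 0.02757234]
```

View pics/s6.png

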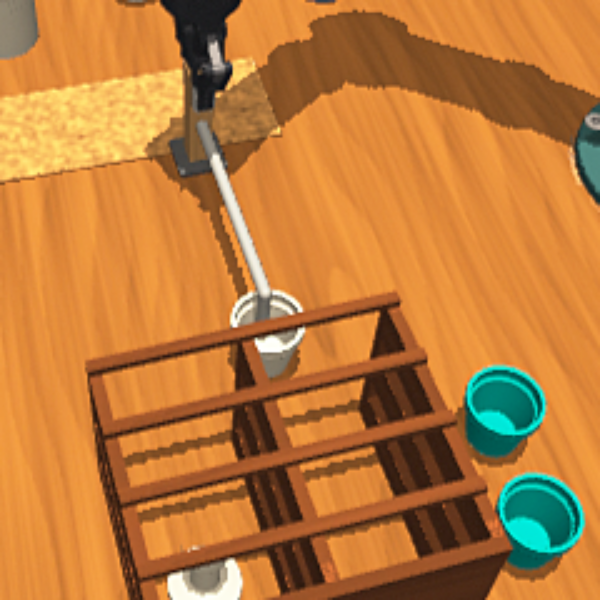

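```bash
python3 - <<'E'
from h import *
g=np.array([.484,.0945])
manip.line_to(hook_tcp(g-CYV*.24,.020),rate=.05)
manip.line_to(hook_tcp(g-CYV*.230,.020),rate=.03)
manip.line_to(hook_tcp(g-CYV*.230,.10),rate=.1)
o=manip.observe(); print(o["time_s"],o["tcp_pos"],o["wrist_force"])
p,d=manip.capture("scene"); cv2.imwrite("pics/s7.png",cv2.resize(p[160:400,250:490],None,fx=2.5,fy=2.5))
E
```

```text
16.4 [ 0.49444644 -0.13538367  0.35753178] [-0.53914699  0.66089614 -1.74406943]
```

View pics/s7.png

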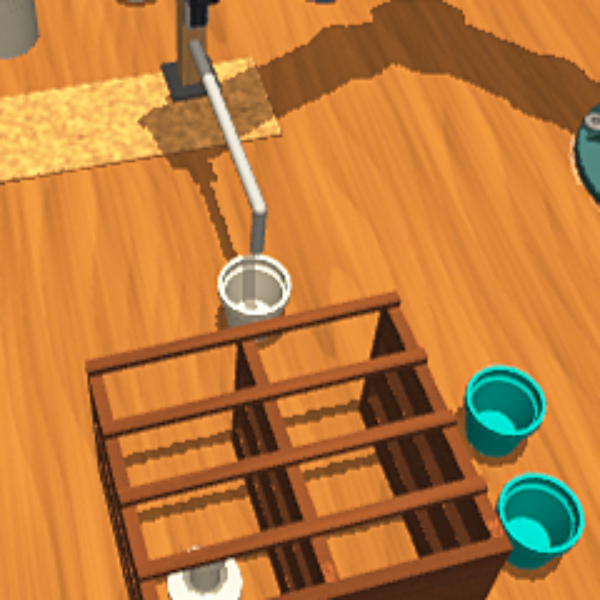

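```bash
python3 - <<'E'
from h import *
g=np.array([.4450,-.1946])
manip.goto([*g,.357],ori(PSI)); o=manip.observe(); print(o["time_s"],o["tcp_pos"])
manip.line_to([*g,.285],rate=.12)
for z in (.274,.269,.266,.2645,.2635,.2625):
    manip.line_to([*g,z],rate=.04); o=manip.observe(); print(z,o["tcp_pos"],o["wrist_force"],o["wrist_torque"][:2])
    if o["wrist_force"][2]>8: break
E
```

```text
17.5167 [ 0.44523233 -0.19417181  0.35671454]
0.274 [ 0.44491893 -0.19456319  0.27386813] [-0.1127006   0.70453298 -1.64427031] [0.00218069 0.07956662]
0.269 [ 0.44489371 -0.1945524   0.26875151] [ 0.26583995  0.13654137 -2.92520575] [0.02061915 0.064114  ]
0.266 [ 0.44496573 -0.19459392  0.26583667] [-0.77445151 -0.42411895 -2.54794298] [0.00914418 0.04891404]
0.2645 [ 0.4449777  -0.19458577  0.26444095] [ 0.65359708 -0.24626161 -1.82703496] [0.04264199 0.0502677 ]
0.2635 [ 0.44508527 -0.19462825  0.2634975 ] [ 0.22085453 -0.03288706 -3.13177998] [-0.01674196  0.01912441]
0.2625 [ 0.44506153 -0.19450734  0.2634091 ] [-2.1567375   0.24214724  7.43824025] [0.17725855 0.43938051]
```

```bash
python3 - <<'E'
from h import *
manip.gripper_open(); manip.sleep(.2)
t=manip.observe()["tcp_pos"]
manip.line_to([t[0],t[1],.345],rate=.15); o=manip.observe(); print(o["time_s"],o["opening"])
# clear view
manip.goto([.60,-.03,.42],ori(0)); print(manip.observe()["time_s"])
for n in("scene","top"):
    p,d=manip.capture(n); cv2.imwrite(f"pics/{n}8.png",p); np.save(f"pics/{n}8.npy",d)
    W=cloud(d,n); s=(p.astype(int).max(-1)-p.min(-1))
    m=(W[...,2]>.04)&(W[...,2]<.075)&(s<60)&(d>0)&(abs(W[...,0]-.49)<.06)&(abs(W[...,1]-.09)<.06)
    P=W[m]
    from scipy.optimize import least_squares
    P=P[P[:,2]>.05] if n=="scene" else P
    f=lambda c: np.clip(np.abs(np.hypot(P[:,0]-c[0],P[:,1]-c[1])-.031)-.002,0,None)
    c0=(P[:,:2].min(0)+P[:,:2].max(0))/2
    print(n,len(P),c0,least_squares(f,c0,loss="soft_l1",f_scale=.002).x,P[:,:2].min(0),P[:,:2].max(0),np.percentile(P[:,2],97))
E
```

```text
21.4917 0.085621854997112
22.4333
scene 262 [0.48754654 0.09229006] [0.48776239 0.09282124] [0.45520963 0.05878627] [0.51988345 0.12579385] 0.06282278488620864
top 159 [0.48765219 0.08926852] [0.4866664  0.08889481] [0.45647767 0.05815525] [0.51882671 0.1203818 ] 0.06984087429741946
```

View pics/scene8.png

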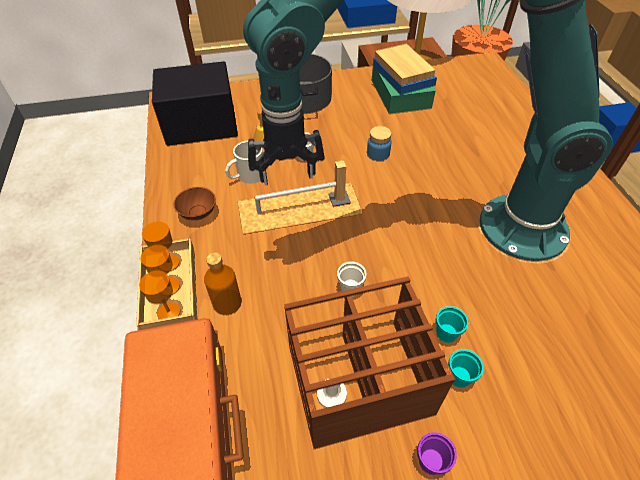

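View pics/top8.png

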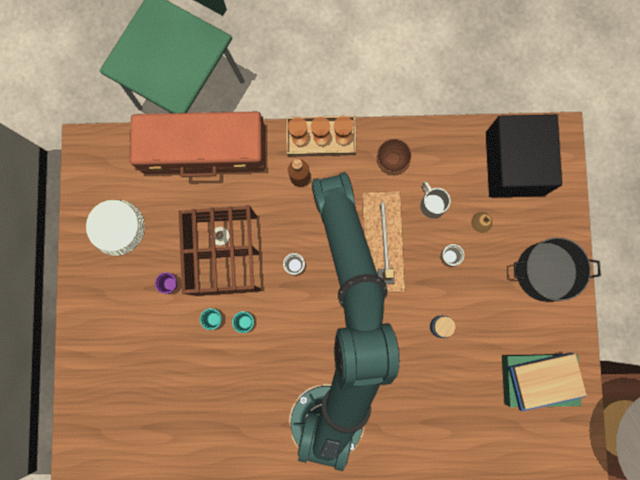

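```bash
cat >> h.py <<'E'
from scipy.optimize import least_squares
def wfit(c0,tag,R=.031,zlo=.052,zhi=.072):
    c=manip.camera_params("wrist"); p,d=manip.capture("wrist"); cv2.imwrite(f"pics/{tag}.png",p); W=cloud(d,"wrist",c)
    m=(d>0)&(W[...,2]>zlo)&(W[...,2]<zhi)&(np.hypot(W[...,0]-c0[0],W[...,1]-c0[1])<.045); P=W[m]
    f=lambda q: np.clip(np.abs(np.hypot(P[:,0]-q[0],P[:,1]-q[1])-R)-.002,0,None)
    s=least_squares(f,P[:,:2].mean(0),loss="soft_l1",f_scale=.002)
    print(tag,len(P),"fit",s.x,"bbox",(P[:,:2].min(0)+P[:,:2].max(0))/2,P[:,:2].max(0)-P[:,:2].min(0),"zmed",np.median(P[:,2])); return s.x
E
python3 - <<'E'
from h import *
manip.goto([*TWIN,.42],ori(0)); wfit(TWIN,"w9t"); 
C=[.487,.0905]
manip.goto([*C,.38],ori(0)); wfit(C,"w9c"); o=manip.observe(); print(o["time_s"],o["tcp_pos"],o["q"])
E
```

```text
w9t 1567 fit [ 0.50239931 -0.3983653 ] bbox [ 0.50259102 -0.39871993] [0.06503139 0.06566558] zmed 0.06186479883644595
w9c 2051 fit [0.48504721 0.09122827] bbox [0.48518903 0.09101185] [0.06511688 0.06535348] zmed 0.06189410205128525
25.8333 [0.48759924 0.08941505 0.38004404] [ 0.10124068  0.37395779 -0.47537464  2.12458513  0.2638631   0.69828394
 -0.55191416]
```

View pics/w9c.png

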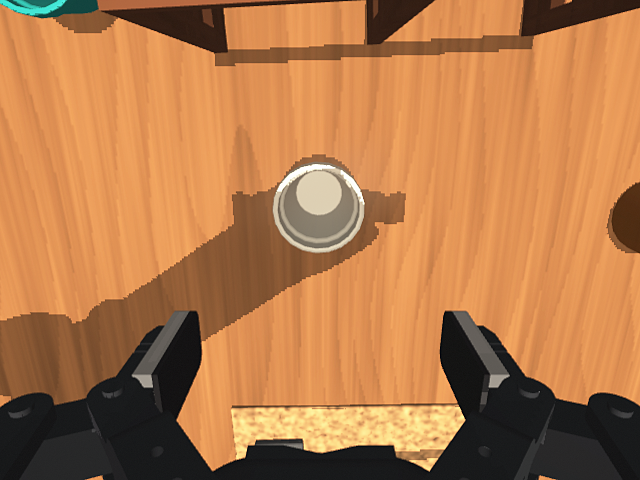

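View pics/w9t.png

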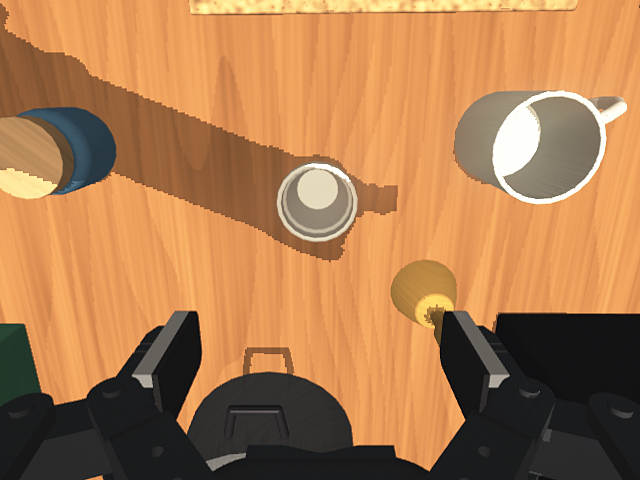

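```bash
python3 - <<'E'
from h import *
from scipy.spatial.transform import Rotation as R
o=manip.observe(); c=manip.camera_params("wrist"); p,d=manip.capture("wrist"); W=cloud(d,"wrist",c)
q=o["eef_rot"]; Rm=R.from_quat([q[1],q[2],q[3],q[0]]).as_matrix(); T=(W-o["tcp_pos"])@Rm
m=(d>0)&(T[...,2]<.19)&(T[...,2]>.05); P=T[m]; 
for s in(1,-1):
    Q=P[P[:,0]*s>0.02]; Q=Q[Q[:,2]>.12]; i=np.argmax(Q[:,2]); print(s,len(Q),np.round(Q.min(0),4),np.round(Q.max(0),4),np.percentile(Q[:,2],[90,98,99.5]))
E
```

```text
1 5217 [ 0.0409 -0.0124  0.12  ] [0.0556 0.012  0.161 ] [0.15215366 0.15739004 0.15908435]
-1 5223 [-0.058  -0.0124  0.12  ] [-0.043   0.0118  0.1605] [0.15217809 0.15718071 0.15901856]
```

```bash
python3 - <<'E'
from h import *
C=[.4862,.0912]
manip.goto([*C,.33],ori(0)); manip.line_to([*C,.210],rate=.1); o=manip.observe(); print(o["time_s"],o["tcp_pos"],o["wrist_force"])
manip.close_gripper(effort=35); o=manip.observe(); print(o["time_s"],o["opening"],o["tcp_pos"],o["wrist_force"])
manip.line_to([*C,.24],rate=.06); o=manip.observe(); print(o["opening"],o["wrist_force"])
p,d=manip.capture("wrist"); cv2.imwrite("pics/w10.png",p)
p,d=manip.capture("scene"); cv2.imwrite("pics/s10.png",cv2.resize(p[160:340,260:460],None,fx=3,fy=3))
E
```

```text
27.55 [0.48642981 0.09125615 0.21048485] [0.29480185 0.40835149 0.41105908]
27.9083 0.06329437035866767 [0.48630255 0.09122204 0.21109626] [-0.77564401  0.74503314  8.10478675]
0.06275800485945571 [ 0.33696284 -0.69827706 -1.22758945]
```

View pics/w10.png

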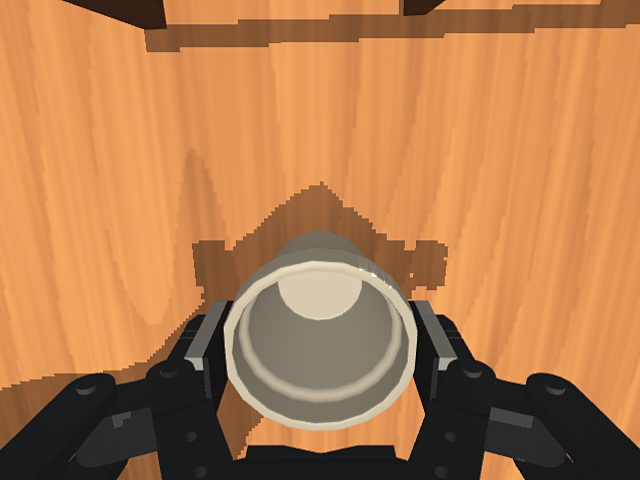

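View pics/s10.png

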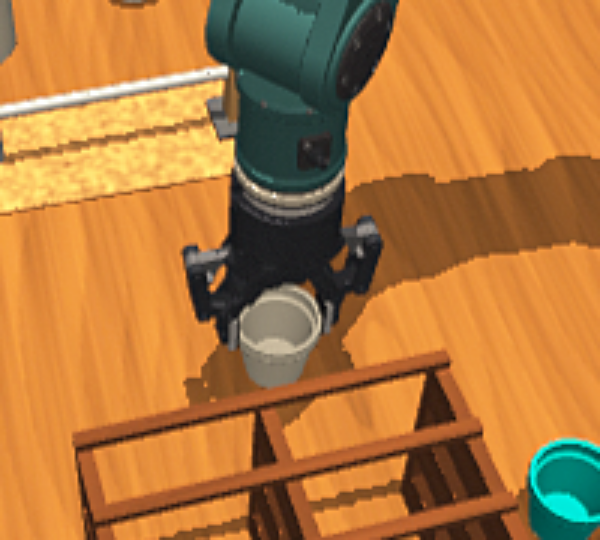

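```bash
python3 - <<'E'
from h import *
C=[.4862,.0912]; T=np.array([.5035,-.3985])
manip.line_to([*C,.40],rate=.15); manip.goto([*T,.40],ori(0)); manip.line_to([*T,.295],rate=.12)
o=manip.observe(); print(o["time_s"],o["opening"],o["tcp_pos"],o["wrist_force"])
c=manip.camera_params("wrist"); p,d=manip.capture("wrist"); cv2.imwrite("pics/w11.png",p); W=cloud(d,"wrist",c)
from scipy.spatial.transform import Rotation as R
q=o["eef_rot"]; Rm=R.from_quat([q[1],q[2],q[3],q[0]]).as_matrix(); L=(W-o["tcp_pos"])@Rm
m=(d>0)&(L[...,2]>.135)&(L[...,2]<.165)&(np.hypot(L[...,0],L[...,1])<.040)&(abs(L[...,0])<.034); P=L[m]
print(len(P),P.min(0),P.max(0))
top=P[np.hypot(P[:,0],P[:,1])>.028]; A=np.c_[top[:,:2],np.ones(len(top))]; print("rim plane",np.linalg.lstsq(A,top[:,2],rcond=None)[0])
for n in("scene","top"):
    p,d=manip.capture(n); cv2.imwrite(f"pics/{n}11.png",p)
E
python3 - <<'E'
import cv2,numpy as np
a=cv2.imread("pics/scene11.png")[70:200,240:400]; cv2.imwrite("pics/s11c.png",cv2.resize(a,None,fx=4.5,fy=4.5,interpolation=cv2.INTER_CUBIC))
E
```

```text
32.6833 0.06279104705689864 [ 0.5039886  -0.39863755  0.29573628] [-0.42808147  0.18279631 -0.91434811]
17931 [-0.03398169 -0.03294617  0.13500283] [0.03399435 0.0335863  0.16499907]
rim plane [-0.02899135  0.04301011  0.15091849]
```

View pics/s11c.png

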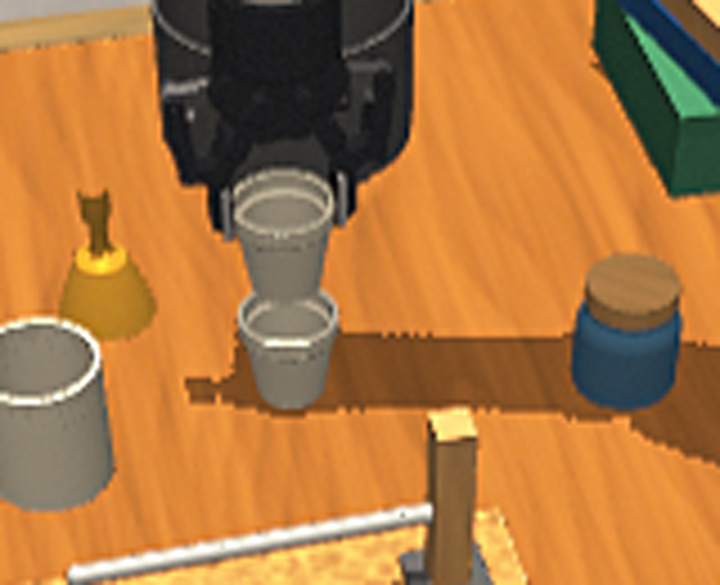

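View pics/w11.png

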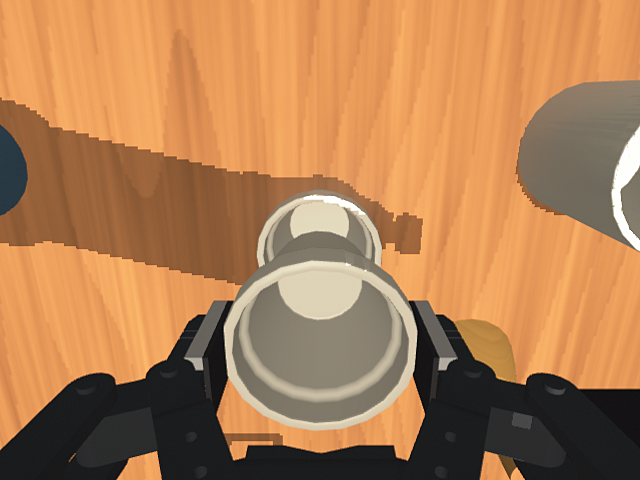

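```bash
python3 - <<'E'
from h import *
p=lambda x:(proj(x,"scene")-[240,70])*4.5
print("upper rim",p([.504,-.3986,.1475]),"lower rim",p([.5035,-.3985,.062]))
T=np.array([.5035,-.3985])
z=.295; base=manip.observe()["wrist_force"]
for z in [.27,.262,.256,.250,.246,.243,.240,.238,.2365,.235,.234,.233,.232]:
    manip.line_to([*T,z],rate=.05); o=manip.observe(); f=o["wrist_force"]; print(z,np.round(o["tcp_pos"],4),np.round(f,2),np.round(o["wrist_torque"],2))
    if f[2]>4 or np.hypot(f[0],f[1])>5: break
print(o["time_s"])
q,d=manip.capture("scene"); cv2.imwrite("pics/s12.png",cv2.resize(q[70:200,240:400],None,fx=4.5,fy=4.5,interpolation=cv2.INTER_CUBIC))
E
```

```text
upper rim [281.42556074 196.3821395 ] lower rim [286.95241287 308.86523014]
0.27 [ 0.5036 -0.3985  0.2697] [ 0.08 -1.18 -0.48] [ 0.03 -0.03  0.04]
0.262 [ 0.5033 -0.3984  0.2616] [ 0.21 -0.25 -0.94] [-0.03  0.02 -0.02]
0.256 [ 0.5033 -0.3984  0.2556] [ 0.51 -0.12 -2.3 ] [ 0.01 -0.    0.06]
0.25 [ 0.5033 -0.3984  0.2495] [-0.01  0.74 -1.73] [-0.04  0.   -0.01]
0.246 [ 0.5034 -0.3984  0.2457] [ 0.15 -0.67 -0.85] [0.03 0.07 0.01]
0.243 [ 0.5034 -0.3984  0.2428] [-0.18 -0.53 -0.82] [-0.01  0.04  0.03]
0.24 [ 0.5036 -0.3984  0.2399] [ 0.17 -0.03 -1.04] [-0.02  0.01  0.08]
0.238 [ 0.5038 -0.3985  0.2386] [-0.13 -0.16  2.16] [ 0.14  0.1  -0.03]
0.2365 [ 0.5039 -0.3986  0.2382] [-2.6   1.9  10.62] [ 0.29  0.51 -0.04]
35.575
```

View pics/s12.png

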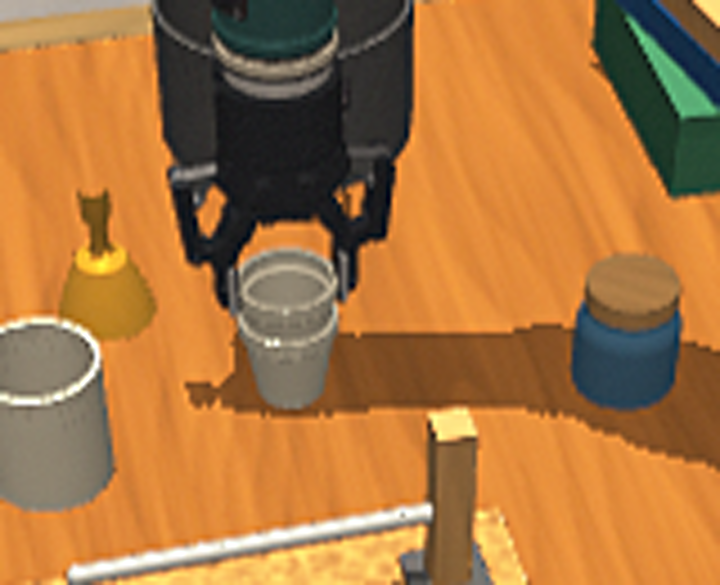

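```bash
python3 - <<'E'
from h import *
t=np.array([.5038,-.3985])
manip.line_to([*t,.2392],rate=.03)
for i,(dx,dy) in enumerate([(-.0012,.0008),(-.002,.0012)]):
    u=np.array([.5035,-.3985])+[dx,dy]
    manip.line_to([*u,.2392],rate=.02)
    stop=False
    for z in(.238,.237,.236,.235,.2345):
        manip.line_to([*u,z],rate=.03); o=manip.observe(); f=o["wrist_force"]; print(i,z,np.round(o["tcp_pos"],4),np.round(f,2),np.round(o["wrist_torque"],2))
        if f[2]>5: stop=True; break
    if o["tcp_pos"][2]<.236: break
    manip.line_to([*u,.2392],rate=.03)
print(o["time_s"])
E
```

```text
0 0.238 [ 0.5022 -0.3978  0.2384] [-2.78  0.99  3.11] [ 0.05  0.41 -0.02]
0 0.237 [ 0.5023 -0.3978  0.2383] [-2.63  0.53  8.55] [0.27 0.73 0.02]
1 0.238 [ 0.5015 -0.3974  0.2384] [-2.16  0.03  2.33] [ 0.08  0.32 -0.02]
1 0.237 [ 0.5016 -0.3974  0.2383] [-2.01  1.13  8.88] [0.23 0.6  0.03]
37.625
```

```bash
python3 - <<'E'
from h import *
o=manip.observe(); print(o["tcp_pos"])
for n in("wrist","top","scene"):
    c=manip.camera_params(n); p,d=manip.capture(n); cv2.imwrite(f"pics/{n}13.png",p); W=cloud(d,n,c)
    m=(d>0)&(np.hypot(W[...,0]-.502,W[...,1]+.398)<.034)&(W[...,2]>.055)&(W[...,2]<.1); P=W[m]
    if len(P)<10: continue
    h,e=np.histogram(P[:,2],bins=np.arange(.055,.1,.003)); print(n,list(zip(np.round(e,3),h)))
E
```

```text
[ 0.50152398 -0.39725825  0.23891402]
wrist [(np.float64(0.055), np.int64(1112)), (np.float64(0.058), np.int64(1170)), (np.float64(0.061), np.int64(2652)), (np.float64(0.064), np.int64(1041)), (np.float64(0.067), np.int64(991)), (np.float64(0.07), np.int64(1076)), (np.float64(0.073), np.int64(1224)), (np.float64(0.076), np.int64(2795)), (np.float64(0.079), np.int64(1864)), (np.float64(0.082), np.int64(1619)), (np.float64(0.085), np.int64(1722)), (np.float64(0.088), np.int64(6428)), (np.float64(0.091), np.int64(490)), (np.float64(0.094), np.int64(301)), (np.float64(0.097), np.int64(331))]
top [(np.float64(0.055), np.int64(5)), (np.float64(0.058), np.int64(8)), (np.float64(0.061), np.int64(8)), (np.float64(0.064), np.int64(11)), (np.float64(0.067), np.int64(2)), (np.float64(0.07), np.int64(1)), (np.float64(0.073), np.int64(1)), (np.float64(0.076), np.int64(5)), (np.float64(0.079), np.int64(8)), (np.float64(0.082), np.int64(8)), (np.float64(0.085), np.int64(7)), (np.float64(0.088), np.int64(8)), (np.float64(0.091), np.int64(6)), (np.float64(0.094), np.int64(5)), (np.float64(0.097), np.int64(0))]
scene [(np.float64(0.055), np.int64(20)), (np.float64(0.058), np.int64(41)), (np.float64(0.061), np.int64(33)), (np.float64(0.064), np.int64(31)), (np.float64(0.067), np.int64(28)), (np.float64(0.07), np.int64(32)), (np.float64(0.073), np.int64(27)), (np.float64(0.076), np.int64(34)), (np.float64(0.079), np.int64(25)), (np.float64(0.082), np.int64(37)), (np.float64(0.085), np.int64(39)), (np.float64(0.088), np.int64(18)), (np.float64(0.091), np.int64(1)), (np.float64(0.094), np.int64(3)), (np.float64(0.097), np.int64(1))]
```

View pics/wrist13.png

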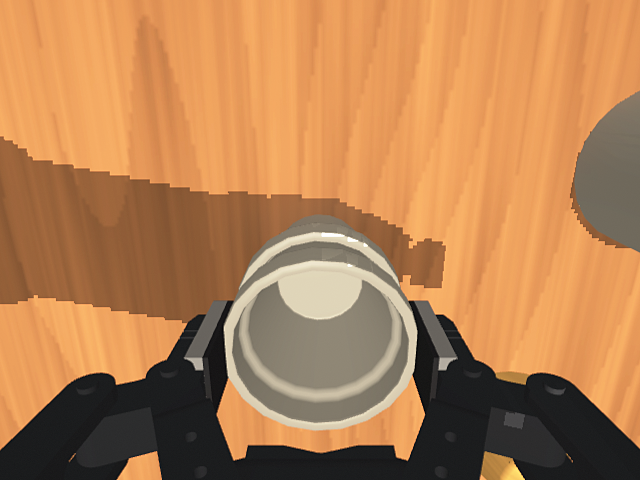

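```bash
python3 - <<'E'
from h import *
u=[.5024,-.3979]
manip.line_to([*u,.2385],rate=.02); o=manip.observe(); print(o["tcp_pos"],o["wrist_force"])
manip.line_to([*u,.2376],rate=.02); o=manip.observe(); print(o["tcp_pos"],o["wrist_force"])
manip.gripper_open(); manip.sleep(.2); o=manip.observe(); print(o["time_s"],o["tcp_pos"],o["wrist_force"],o["opening"])
manip.line_to([*u,.40],rate=.12); 
C=wfit(u,"w14",zlo=.078,zhi=.1); o=manip.observe(); print(o["time_s"],o["tcp_pos"])
c=manip.camera_params("wrist"); p,d=manip.capture("wrist"); W=cloud(d,"wrist",c)
r=np.hypot(W[...,0]-C[0],W[...,1]-C[1]); m=(d>0)&(r<.034)&(r>.028)&(W[...,2]>.075); P=W[m]; A=np.c_[P[:,:2]-C,np.ones(len(P))]; print("upper rim tilt/height",np.linalg.lstsq(A,P[:,2],rcond=None)[0],np.percentile(P[:,2],[5,50,95]))
m=(d>0)&(r<.037)&(W[...,2]<.064)&(W[...,2]>.06); print("lower rim pts",m.sum(),np.median(W[m],0) if m.sum() else 0)
m=(d>0)&(r<.012); print("inner floor z",np.median(W[m][:,2]))
q,_=manip.capture("scene"); cv2.imwrite("pics/s14.png",q)
E
```

```text
[ 0.50204928 -0.39787803  0.23849638] [-1.55318054  1.09528536  1.17930014]
[ 0.50211721 -0.39789099  0.23843705] [-3.79061821  1.93669252  6.00237573]
39.0833 [ 0.50247977 -0.39790756  0.23751923] [ 0.30651494  0.08368464 -0.40157143] 0.08553328757278829
w14 2366 fit [ 0.50055425 -0.39709791] bbox [ 0.50019216 -0.3975785 ] [0.06567521 0.06515148] zmed 0.0888820412087072
40.6333 [ 0.502154   -0.39776678  0.39902515]
upper rim tilt/height [-0.02142725  3.64077701  0.18614284] [0.07920957 0.30451625 0.31259249]
lower rim pts 519 [ 0.50013829 -0.37775208  0.06209678]
inner floor z 0.30247473992112095
```

View pics/w14.png

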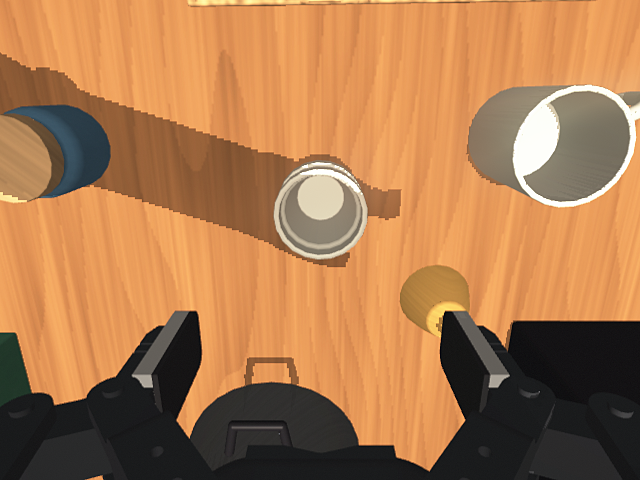

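View pics/s14.png

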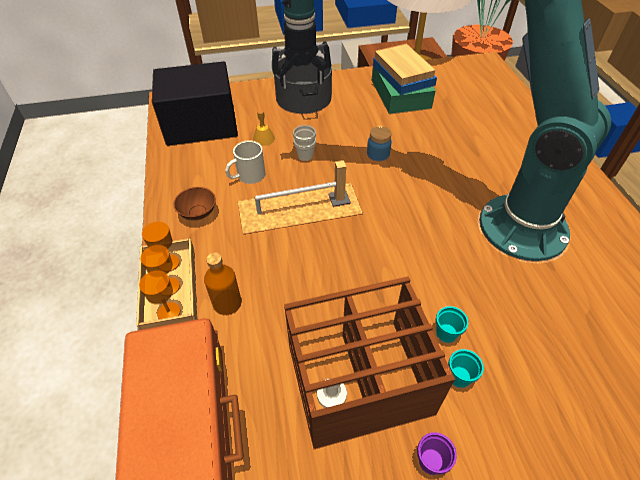

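```bash
python3 - <<'E'
from h import *
C=np.array([.5004,-.3973])
c=manip.camera_params("wrist"); p,d=manip.capture("wrist"); W=cloud(d,"wrist",c)
r=np.hypot(W[...,0]-C[0],W[...,1]-C[1]); m=(d>0)&(r<.034)&(r>.029)&(W[...,2]>.085)&(W[...,2]<.1); P=W[m]; A=np.c_[P[:,:2]-C,np.ones(len(P))]; s=np.linalg.lstsq(A,P[:,2],rcond=None)[0]; print(len(P),"tilt deg",np.degrees(s[:2]),"h",s[2])
a=np.arctan2(P[:,1]-C[1],P[:,0]-C[0])
for k in range(-4,4):
    mm=(a>k*np.pi/4)&(a<(k+1)*np.pi/4); print(k*45,mm.sum(),np.round(np.median(P[mm][:,2]),4) if mm.any() else 0)
m=(d>0)&(r<.012)&(W[...,2]<.1); print("inner floor z",np.median(W[m][:,2]))
m=(d>0)&(r<.055)&(W[...,2]<.066)&(W[...,2]>.058)&(r>.031)&(W[...,1]>C[1]); Q=W[m]
print("lower",len(Q), Q[:,:2].max(0),Q[:,:2].min(0), np.median(Q[:,2]))
cv2.imwrite("pics/w15.png",cv2.resize(p[140:280,250:390],None,fx=4,fy=4,interpolation=cv2.INTER_CUBIC))
E
```

```text
1567 tilt deg [-0.01290541  0.23709695] h 0.08910939592351987
-180 197 0.0893
-135 218 0.0892
-90 211 0.0891
-45 185 0.0894
0 177 0.0894
45 196 0.0893
90 200 0.0893
135 183 0.0895
inner floor z 0.035597139202730936
lower 222 [ 0.53022628 -0.36483058] [ 0.46880261 -0.38806586] 0.06193550580564994
```

View pics/w15.png

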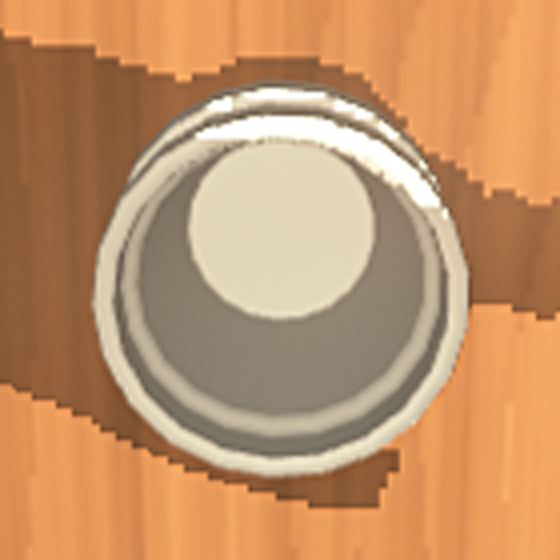

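The upper beaker sits level but about 27 mm up, where about 24 mm is expected. The 62.8 mm jaw reading on a 66 mm lip suggests a faceted body, so I'll lift it slightly, turn it and re-seat it.

```bash
python3 - <<'E'
from h import *
u=np.array([.5014,-.3973])
manip.goto([*u,.33],ori(0)); manip.line_to([*u,.2378],rate=.1)
manip.close_gripper(effort=25); o=manip.observe(); print(o["time_s"],o["opening"],o["tcp_pos"],o["wrist_force"])
u=o["tcp_pos"][:2].copy(); manip.line_to([*u,.248],rate=.05)
for deg in (7.5,-7.5):
    manip.goto([*u,.248],ori(np.radians(deg)))
    manip.line_to([*u,.2395],rate=.06)
    for z in(.238,.2365,.235,.234,.233):
        manip.line_to([*u,z],rate=.04); o=manip.observe(); f=o["wrist_force"]
        if f[2]>4: break
    print(deg,z,np.round(o["tcp_pos"],4),np.round(f,2),np.round(o["wrist_torque"],2),o["opening"],o["time_s"])
    if o["tcp_pos"][2]<.236: break
    manip.line_to([*u,.248],rate=.06)
E
```

```text
42.5917 0.06322463987084087 [ 0.50163344 -0.39752214  0.23907695] [-1.20883057  0.26925555  5.25670435]
7.5 0.238 [ 0.5019 -0.3977  0.239 ] [-0.81 -0.4   4.69] [0.05 0.22 0.01] 0.06285912274090122 43.7333
-7.5 0.238 [ 0.5017 -0.3976  0.239 ] [-1.51  0.95  5.4 ] [0.09 0.25 0.01] 0.06325641890793722 44.9
```

```bash
python3 - <<'E'
from h import *
u=np.array([.5017,-.3976])
manip.goto([*u,.248],ori(np.radians(15))); manip.line_to([*u,.2395],rate=.06)
for z in(.238,.2365,.235,.234):
    manip.line_to([*u,z],rate=.04); o=manip.observe(); f=o["wrist_force"]
    if f[2]>4: break
print(15,z,np.round(o["tcp_pos"],4),np.round(f,2),np.round(o["wrist_torque"],2),o["time_s"])
for a in(10,15):
    manip.goto([*u,z],ori(np.radians(a))); o=manip.observe(); print(a,np.round(o["tcp_pos"],4),np.round(o["wrist_force"],2),np.round(o["wrist_torque"],2),o["time_s"])
manip.gripper_open(); manip.sleep(.2); o=manip.observe(); print(o["time_s"],o["tcp_pos"],o["wrist_force"])
manip.line_to([*u,.40],rate=.14)
C=wfit(u,"w16",zlo=.08,zhi=.1); o=manip.observe(); print(o["time_s"])
c=manip.camera_params("wrist"); p,d=manip.capture("wrist"); W=cloud(d,"wrist",c)
r=np.hypot(W[...,0]-C[0],W[...,1]-C[1]); m=(d>0)&(r<.034)&(r>.029)&(W[...,2]>.08)&(W[...,2]<.1); P=W[m]; s=np.linalg.lstsq(np.c_[P[:,:2]-C,np.ones(len(P))],P[:,2],rcond=None)[0]; print(np.degrees(s[:2]),s[2],np.median(P[:,2]))
m=(d>0)&(r<.012)&(W[...,2]<.1); print("inner floor z",np.median(W[m][:,2]))
E
```

```text
15 0.238 [ 0.5019 -0.3975  0.239 ] [-1.92  1.41  4.66] [ 0.05  0.26 -0.03] 46.1417
10 [ 0.5022 -0.3975  0.2389] [-0.42  0.95  5.4 ] [ 0.04  0.13 -0.02] 46.3917
15 [ 0.5024 -0.3976  0.2389] [-0.1   1.27  5.25] [0.06 0.07 0.09] 46.6417
47.2 [ 0.50164685 -0.39758014  0.23783844] [ 0.46637431 -0.91775993 -0.35245045]
w16 2045 fit [ 0.50130657 -0.39754171] bbox [ 0.50139091 -0.39765691] [0.06573064 0.06577405] zmed 0.0888452427250628
48.5583
[-0.33455472  0.41002021] 0.08811572841768175 0.08897770673851033
inner floor z 0.03540071288427891
```

```bash
python3 - <<'E'
from h import *
manip.goto([.45,-.45,.42],ori(0))
for n in("scene","top"):
    p,d=manip.capture(n); cv2.imwrite(f"pics/{n}17.png",p); W=cloud(d,n); W0=np.load(f"pics/W{n}.npy")
    for q in ["picker_grip","candlestick","mug","flask","jar","bell"]:
        r=manip.masks_of(q,n)
        if r: m=r[0]["pixels"]&(d>0); print(n,q,round(r[0]["conf"],2),np.round(np.median(W[m],0),3),np.round(np.percentile(W[m],97,0),3))
print(manip.observe()["time_s"])
E
```

```text
scene picker_grip 0.84 [ 0.459 -0.184  0.065] [ 0.666 -0.171  0.131]
scene candlestick 0.86 [0.589 0.339 0.016] [0.613 0.353 0.08 ]
scene mug 0.95 [ 0.674 -0.325  0.055] [ 0.729 -0.31   0.089]
scene flask 0.85 [0.769 0.093 0.102] [0.797 0.104 0.169]
scene jar 0.97 [ 0.293 -0.337  0.053] [ 0.321 -0.324  0.081]
scene bell 0.74 [ 0.614 -0.49   0.028] [ 0.641 -0.472  0.088]
top picker_grip 0.92 [ 0.476 -0.191  0.068] [ 0.654 -0.177  0.135]
top candlestick 0.46 [0.581 0.314 0.017] [0.609 0.335 0.077]
top mug 0.68 [ 0.676 -0.355  0.029] [ 0.721 -0.314  0.094]
top flask 0.61 [0.759 0.066 0.115] [0.791 0.097 0.174]
top jar 0.56 [ 0.287 -0.354  0.078] [ 0.317 -0.329  0.088]
top bell 0.83 [ 0.607 -0.499  0.03 ] [ 0.64  -0.478  0.081]
49.7167
```

View pics/scene17.png

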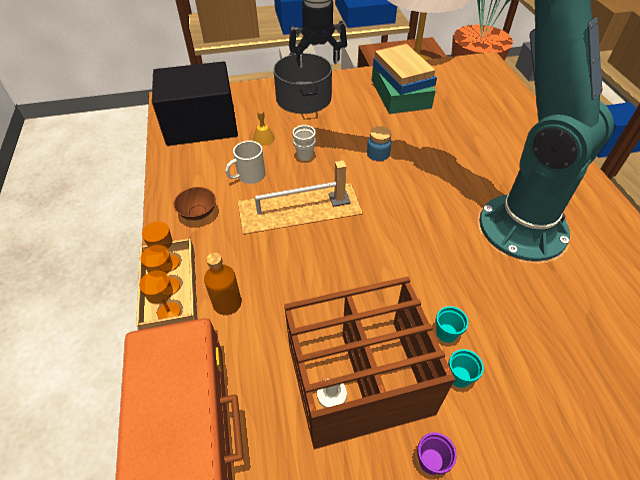

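The picture shows the nested beakers at (304,142), the hook standing on its mat at (310,190), the candlestick still in its bay at (331,394), and the bystanders and look-alikes where they were.

```bash
python3 - <<'E'
from station import manip
print(manip.sign_off(), manip.observe()["time_s"])
E
```

```text
the job is handed in; nothing more can be done
the job is handed in; nothing more can be done
```

The beaker is out of its bay and nested mouth up in its twin, and I handed the job in at about 50 s. One check was off: it stands about 27 mm above the twin, not the stated 24 mm.

**What I did:** I lowered the hook's rod into the beaker from above and drew it upright to about 115 mm in front of the bay. I stood the hook back on its mat, then gripped the beaker by its lip and nested it.

**Nesting height:** The upper rim measures 0.089 m and the lower rim 0.062 m; the rim tilt is under 0.6°. The stop came at the same height, within about 1 mm, at four rotations, with small sideways shifts, and under presses of 5–11 N. I therefore take it as fully seated.

**Everything else:** The last pictures show the hook upright on its mat within about 2 mm of where it started. The candlestick, mug, flask, jar and bell measure within a few millimetres of their first positions. The turquoise and purple look-alikes look unmoved in the last picture. The highest wrist force I read was about 11 N.

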